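Clear the spent roll from the tube labeller and hold its pressure slide open

ROBOT

A 6-joint arm with a two-finger parallel gripper is mounted at the origin on the work surface. World frame = base frame: x ahead of the robot, y to its left, z up, the work surface at z = 0. Lengths are in m, angles in rad, forces in N, time in s.
With the tool pointing down it reaches from about 0.325 to 1 m from the base axis. Payload 5.1 kg.
Tool frame: the origin (TCP) lies on the centre line of the jaws, within the pads' length; the fingertips stand 22 mm ahead of it and the grasp point (between the pads) lies 3 mm ahead of it (arm.nose_length is the z of the fingertips in the tool frame, in m); z points along the fingers, x is the direction in which the jaws open and shut, and the axes are right-handed (so a half turn about z gives the same grasp; the last joint's range is limited). The gripper opens to 85 mm and grips with 20 to 120 N. Pads are 22 mm wide; open, the fingers measure 114 mm over their backs; the gripper's body (76 mm by 85 mm) begins 54 mm behind the grasp point. The pads swing forward as they close: fully open they stand 13 mm farther back than shut.
Start: joints at [-1.286, 0.124, 1.65, -0, 1.367, -0.083], TCP at [0.234, -0.607, 0.253] pointing down, gripper open.
Joint ranges: [-2.61, 2.61], [-1.02, 2.33], [0.03, 2.71], [-1.35, 4.49], [0.32, 2.68], [-2.91, 2.91]. Speed limits (rad/s): [2.57, 2.57, 3.14, 3.14, 3.14, 3.14].

INTERFACE

Orientations are given as [roll, pitch, yaw] about the fixed x, y, z axes, in that order (R = Rz(yaw) Ry(pitch) Rx(roll)).
In Python, from workcell import arm gives the robot as it stands. The module is installed in compiled form; this text tells all that it offers.
- The arm moves only by the tool send_rows, never from a script. Its argument "series" is a list of rows, each an object with "offset": the shift along the tool's x, y, z in cm, a list of three; "twist": the turn, a rotation vector about the tool's x, y, z in units of 5 degrees (1.0 is 5 degrees), a list of three. A call has 1 to 20 rows; each row shifts and turns the commanded pose from where the row before left it, along the tool's axes as they then stand; what a row does not reach is not made up. A row lasts 1/12 s, in which the tool goes at most 41.7 mm and 7.16 degrees, less where a joint would pass 70% of its speed; a pose out of reach is approached as far as the arm can. A call is refused whole if a number of a shift passes 4.17 or a number of a turn 1, either way. A call with a gripper value outside its range is refused whole. "gripper" is the gripper's target within -1 to 1 (shut at 1, half-way at 0, fully open at -1), set as the call begins (left out, the last holds). The fingers move at their own pace and stop on an object; "force" is the grip in N (left out, the last holds). Time passes only in rows, so rows that do not move let the fingers close. It gives the time, the measured TCP pose, the force and the opening at its end, in the units of the state.
- arm.read_state(): the state, without advancing time (a new reading comes with each control period).
- arm.capture(name): name is "scene" or "top" or "wrist"; returns (picture, depth): 480x640x3 uint8, red, green, blue; 480x640 float32, m along the optical axis (not along the pixel's ray), 0 where there is no reading.
- arm.get_calibration(name): a dict with "mtx" (3x3 intrinsics, pixels), "k1" (the pictures are not rectified: a ray, as slopes to the right and down, at radius r is drawn at 1 + k1 r^2 times it, then the intrinsics apply), "position" and "orientation" of the camera in the world. Camera axes: x right, y up, looking along -z (the intrinsics and any distortion apply to the point x, -y, -z); pixel columns grow to the right and rows downward; lengths in m; the calibration is good to about 2 mm. A picture is of the moment at which its call begins: read the wrist's pose just before it. get_calibration takes no time and is no camera call; for the wrist camera it gives the pose at the moment of the call.
- arm.hand_in(): hands the job in, once; it reports no verdict.
The state is a dict: "clock": time; "joints": joint angles; "dq": joint speeds; "tau": joint torques, N m; "tcp_pos": TCP position; "orientation": TCP orientation; "force": force on the tool from outside, world axes, zero at the start; "moment": the same for the moment, N m; "gripper_width": opening from 0.0 (shut) to 1.0 (fully open).
Only numpy, scipy, OpenCV 4.12 (cv2) and the standard library are available. Lean on these libraries where they do the work, as an engineer would, in place of code of your own. Each camera call takes 0.05 s, during which the arm holds its last target.

TASK

The tube labeller on the bench has run out of labels: slide the spent roll (a cardboard core with a few turns of yellow backing) straight up off the upright spindle and leave it in the blue core tray. Then pull the labeller's spring-return pressure slide (the black carriage with the grey knob) out towards the operator's side until its yellow pointer stands at the red size index, and keep holding it there so that the fresh roll can be dropped on: finish while still holding the slide at the index. Leave the red index as it is set and everything else on the bench where it stands.

Things in the scene. Friction and masses are not known exactly. Their poses are not given: they have to be found in the camera images.
- labeller: Benchtop tube labeller, fixed: white housing 340 (x) x 300 (y) mm, flat aluminium deck 85 mm above the bench. Origin: centre of its underside; its -x side faces the robot. Spindle axis at x 40, y 45 mm, on a black platter (diameter 110 mm, top 93 mm above the bench). Other fixed parts on the deck lie at y below -30 mm, a grey control pod at x above 120 mm; all lower than 65 mm above the deck.
- spindle_tip (a point): Centre of the top of the upright steel spindle: diameter 37 mm, top 155 mm above the bench, 62 mm above the platter, last 8 mm tapered. Axes parallel to the labeller's (z up). The spent roll's lower end must rise above this point before it is free sideways.
- spent_roll: Spent roll standing on the platter round the spindle, loose: cardboard core with yellow backing paper, outside diameter 54, bore 41, height 50 mm, 30 to 65 g. Origin: centre of its lower end; z along its axis. The spindle stands 12 mm out of its top. The slide's roller stands only 4 mm clear of its -x side (labeller's axes): take it with the fingers on the labeller's +y and -y sides.
- core_tray: Open blue tray for spent cores, fixed: 190 (its x) x 150 (its y) mm, 45 mm high, wall 4 mm. Origin: centre of its underside.
- core_tray_in (a point): Centre of the tray's inner floor (4 mm above the bench); the inside measures 182 (x) x 142 (y) mm; axes as the tray.
- slide: Spring-return slide: black carriage, top 36 mm above the deck, with an upright grey knob and an arm with a white roller 76 mm to +x of the knob. Origin: on the deck under the knob's axis; axes as the labeller's. A spring keeps it at its inner stop (the start); it pulls out straight towards the labeller's -x, at most 66 mm: 5 N at the stop, 0.11 N more per mm; springs back if let go.
- knob (a point): Middle of the slide's upright grey knob: diameter 22 mm, 34 mm high (17 mm above and below this point), 58 mm above the deck, 143 mm above the bench; clear for 40 mm all round at its height. Axes as the labeller's. At the start it stands straight to the labeller's -x of the spindle's axis, 115 mm away.
- pointer (a point): Yellow pointer line on the +y side of the slide, 3 mm wide, level with the knob's axis along x and 20 mm above the deck; moves with the slide. Axes parallel to the labeller's.
- index_mark (a point): Top centre (white line) of the red size index, 8 mm wide along the labeller's x, 16 mm above the deck on the scale beside the rail. Set by hand, stiff, 28 to 52 mm to the labeller's -x of where the pointer starts. The slide is at the index when pointer and index have the same x in the labeller's axes, to within half the index's width. Axes as the labeller's.
- fresh_roll: Bystander: full roll of white labels lying flat on the bench, diameter 100 mm, 50 mm high, origin at the centre of its underside. Leave alone.
- tube_rack: Bystander: white rack of capped tubes, 180 (x) x 100 (y) x 112 mm high, origin at the centre of its underside. Leave alone.
- tip_box: Bystander: box of pipette tips, blue with yellow lid, 122 x 87 x 67 mm, origin at the centre of its underside. Leave alone.
- reagent_bottle: Bystander: amber bottle, diameter 68 mm, 150 mm high, origin at the centre of its underside. Leave alone.
- beaker: Bystander: glass beaker, diameter 72 mm, 90 mm high, origin at the centre of its underside. Leave alone.
- jar: Bystander: white jar, diameter 60 mm, 75 mm high, origin at the centre of its underside. Leave alone.
- vial: Bystander: small glass vial with green cap standing on the labeller's deck near its -y edge, diameter 25 mm, 56 mm high, origin at the centre of its underside. Leave alone.
Mind the look-alikes: they are no part of the job. What is shaped like the core_tray but pink is not meant.

How it is judged:
By the outcome, as a careful person would: the job done as asked, in the order asked, and still so for the second after the job is handed in, while the arm keeps its last pose, push and grip.
It also fails if it takes over 50 s, if anything falls off the work surface, if the arm or the gripper's body presses on something with over 40 N, if the wrist force passes 120 N, or if a joint passes its speed limit or range.

## Working session

There is one attempt and no reset: what is moved stays moved. The work goes in short steps, Python scripts to look and compute and a tool call to move; the robot and the scene stay as the last step left them, time stands still between calls to the robot, and variables do not carry over. Pictures are saved under pics/ and viewed, and the job is handed in when it is done.

Besides the shell and the picture viewer there is one more tool, called after "Call:" as name([rows], argument=value, ...), one row to a line, values as JSON. send_rows: Moves the arm, as the interface text tells. Its arguments: {"type":"object","properties":{"series":{"type":"array","items":{"type":"object","properties":{"offset":{"type":"array","items":{"type":"number"}},"twist":{"type":"array","items":{"type":"number"}}}}},"gripper":{"type":"number"},"force":{"type":"number"}},"required":["series"]}

```bash
mkdir -p pics
python3 - <<'E'
from workcell import arm
import cv2,numpy as np
print(arm.read_state()); print(arm.nose_length)
for n in ["scene","top"]:
    c=arm.get_calibration(n); print(n,c)
    p,d=arm.capture(n); cv2.imwrite(f"pics/{n}0.png",p[:,:,::-1]); np.savez(f"{n}0.npz",p=p,d=d)
E
```

```text
{'clock': 0.0, 'joints': array([-1.28560920e+00,  1.24511809e-01,  1.65165494e+00,  1.26600629e-05,
        1.36751519e+00, -8.25917091e-02]), 'dq': array([-4.22398951e-04, -1.24510857e-04,  6.61163600e-04,  2.76590757e-04,
       -2.31307074e-07, -6.34040113e-04]), 'tau': array([-3.56614139e-03, -4.23619401e+01, -3.65457380e+01, -3.37515094e-04,
        6.87317806e-03,  1.31370993e-05]), 'tcp_pos': array([ 0.23352599, -0.60600093,  0.25205991]), 'orientation': array([-3.14140794e+00,  2.08113633e-03, -1.20301986e+00]), 'force': array([-0.87956437,  0.23946359, -0.11995362]), 'moment': array([-0.01759414, -0.00503409,  0.00175676]), 'gripper_width': 0.9968223998972608}
0.022
scene {'mtx': array([[599.45216183,   0.        , 325.24222868],
       [  0.        , 599.45216183, 234.28209876],
       [  0.        ,   0.        ,   1.        ]]), 'k1': 0.054917408580172494, 'position': array([ 1.32779802, -1.10003656,  1.05438354]), 'orientation': array([0.97971111, 0.00554974, 0.66062917])}
top {'mtx': array([[498.40546611,   0.        , 324.81696545],
       [  0.        , 498.40546611, 245.5344543 ],
       [  0.        ,   0.        ,   1.        ]]), 'k1': -0.016967826367885724, 'position': array([0.16672436, 0.00753131, 1.71381983]), 'orientation': array([ 0.18892712, -0.02420534, -1.56388851])}
```

View pics/scene0.png

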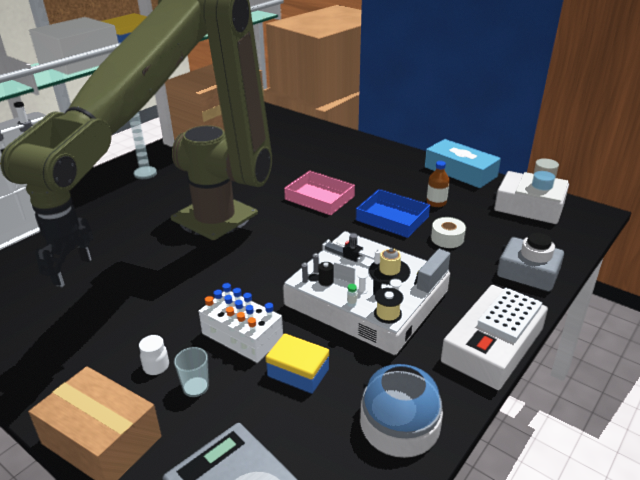

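View pics/top0.png

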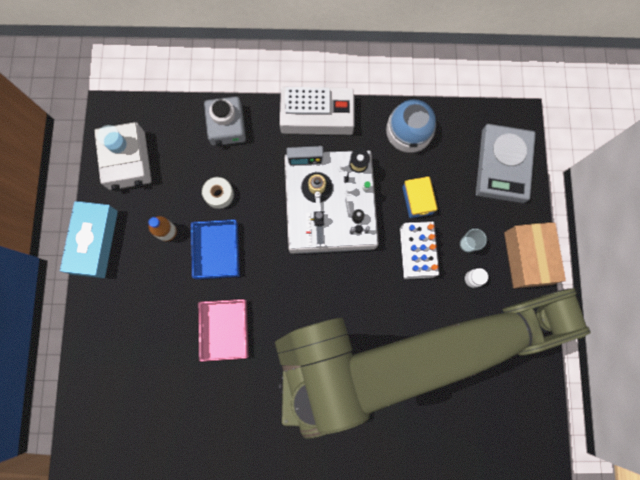

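The scene view has the labeller at about (365,290) and the blue tray at about (393,212). In the top view the spindle is near (317,184), the slide near (318,218) with a red mark near (309,232), and the blue tray near (215,249). I'll zoom in and compute positions.

```bash
cat > h.py <<'E'
import numpy as np,cv2
from scipy.spatial.transform import Rotation as R
def ray(c,u,v):
    m=c["mtx"]; k=c["k1"]
    xd,yd=(u-m[0,2])/m[0,0],(v-m[1,2])/m[1,1]
    x,y=xd,yd
    for _ in range(20):
        s=1+k*(x*x+y*y); x,y=xd/s,yd/s
    d=R.from_euler("xyz",c["orientation"]).as_matrix()@np.array([x,-y,-1.])
    return np.array(c["position"]),d
def onz(c,u,v,z):
    p,d=ray(c,u,v); return p+d*(z-p[2])/d[2]
def atd(c,u,v,dep):
    p,d=ray(c,u,v); return p+d*dep
def proj(c,P):
    q=R.from_euler("xyz",c["orientation"]).as_matrix().T@(np.array(P)-c["position"])
    x,y=q[0]/-q[2],-q[1]/-q[2]; s=1+c["k1"]*(x*x+y*y); m=c["mtx"]
    return np.array([m[0,0]*x*s+m[0,2],m[1,1]*y*s+m[1,2]])
E
python3 - <<'E'
from workcell import arm
from h import *
t=np.load("top0.npz");s=np.load("scene0.npz")
a=cv2.resize(t["p"][135:265,270:390],None,fx=5,fy=4.5,interpolation=cv2.INTER_CUBIC); cv2.imwrite("pics/topz.png",a[:,:,::-1])
a=cv2.resize(s["p"][220:360,275:460],None,fx=4.2,fy=4.2,interpolation=cv2.INTER_CUBIC); cv2.imwrite("pics/scz.png",a[:,:,::-1])
c=arm.get_calibration("top")
# labeller white-ish deck, by depth: points with world z 0.08..0.09
d=t["d"]; pts=[]
for v in range(130,265):
    for u in range(275,390):
        if d[v,u]>0:
            P=atd(c,u,v,d[v,u])
            if .080<P[2]<.092: pts.append(P)
pts=np.array(pts); print(len(pts),pts.mean(0),np.median(pts[:,2]))
r=cv2.minAreaRect((pts[:,:2]*1000).astype(np.float32)); print(r)
# tray
hsv=cv2.cvtColor(t["p"],cv2.COLOR_RGB2HSV)
m=cv2.inRange(hsv,(105,150,60),(125,255,255)); m[:200]=0;m[300:]=0;m[:,:180]=0;m[:,260:]=0
n,l,st,ce=cv2.connectedComponentsWithStats(m); i=1+np.argmax(st[1:,4]);print(st[i],ce[i])
cs=np.argwhere(l==i)
P=np.array([onz(c,u,v,.045)[:2]*1000 for v,u in cs],np.float32);print(cv2.minAreaRect(P))
E
```

```text
5123 [ 0.62332346 -0.04586517  0.08578046] 0.08568314445833813
((640.4137573242188, -46.4014892578125), (338.0476989746094, 293.9701843261719), 3.771237373352051)
[ 190  219   50   60 2678] [214.48356983 248.85175504]
((471.4755554199219, 344.39129638671875), (198.6619415283203, 160.45603942871094), 4.511325836181641)
```

View pics/topz.png

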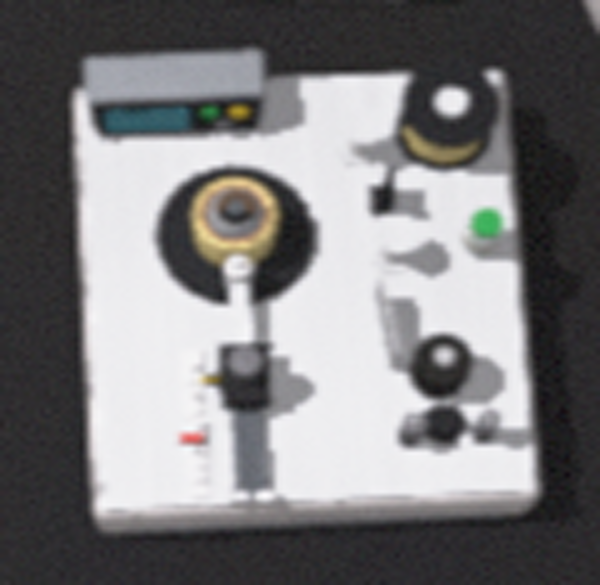

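View pics/scz.png

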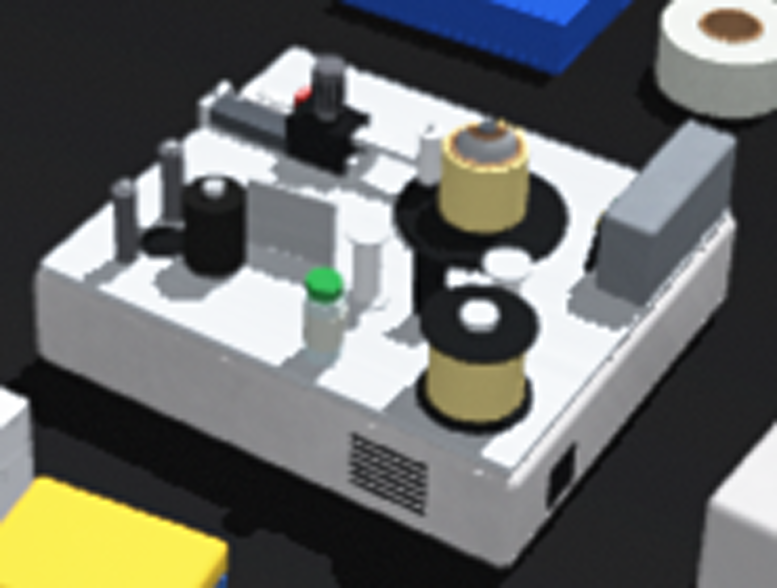

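Call:
send_rows([
  {"offset": [0, 0, -2], "twist": [0, 0, 0.87]},
  {"offset": [0, 0, -2], "twist": [0, 0, 0.87]},
  {"offset": [0, 0, -2], "twist": [0, 0, 0.87]},
  {"offset": [0, 0, -2], "twist": [0, 0, 0.87]},
  {"offset": [0, 0, 0], "twist": [0, 0, 0]},
], gripper=-1)

```text
clock: 0.52
tcp_pos: [0.2341, -0.6079, 0.3384]
orientation: [-3.14, -0.007, -1.508]
force: [-0.0, -0.5, 1.3]
gripper_width: 1.0
```

```bash
cat >> h.py <<'E'
def delta(arm,T):
    s=arm.read_state(); M=R.from_euler("xyz",s["orientation"]).as_matrix()
    d=M.T@(np.array(T)-s["tcp_pos"])*100
    print("clk %.2f"%s["clock"],"tcp",s["tcp_pos"].round(4),"rpy deg",np.degrees(s["orientation"]).round(2),"off cm",d.round(2),"F",s["force"].round(1),"w %.3f"%s["gripper_width"]); return d
E
python3 - <<'E'
from workcell import arm
from h import *
delta(arm,[.60,0,.34])
s=arm.read_state();c=arm.get_calibration("wrist");M=R.from_euler("xyz",s["orientation"])
print(M.inv().apply(c["position"]-s["tcp_pos"]),(M.inv()*R.from_euler("xyz",c["orientation"])).as_matrix().round(3),c["mtx"],c["k1"])
# refine features from top/scene
t=np.load("top0.npz");ct=arm.get_calibration("top")
print("roll",onz(ct,317.4,181.2,.155),"idx",onz(ct,308.4,232.3,.101),"ptr",onz(ct,311.5,219.4,.105))
E
```

```text
clk 0.52 tcp [ 0.2341 -0.6079  0.3384] rpy deg [-179.9    -0.42  -86.41] off cm [-58.37 -40.33  -0.52] F [-0.  -0.5  1.3] w 1.000
[-0.00051455 -0.06560289 -0.12089804] [[ 1.     0.001  0.   ]
 [ 0.001 -0.965 -0.261]
 [ 0.     0.261 -0.965]] [[333.86096052   0.         317.35891325]
 [  0.         333.86096052 236.8962073 ]
 [  0.           0.           1.        ]] -0.06326625069138739
roll [ 0.67873159 -0.00244372  0.155     ] idx [0.51942878 0.02527388 0.101     ] ptr [0.5624851  0.01552308 0.105     ]
```

Call:
send_rows([
  {"offset": [-3.2, -2.2, 0]},
  {"offset": [-3.2, -2.2, 0]},
  {"offset": [-3.2, -2.2, 0]},
  {"offset": [-3.2, -2.2, 0]},
  {"offset": [-3.2, -2.2, 0]},
  {"offset": [-3.2, -2.2, 0]},
  {"offset": [-3.2, -2.2, 0]},
  {"offset": [-3.2, -2.2, 0]},
  {"offset": [-3.2, -2.2, 0]},
  {"offset": [-3.2, -2.2, 0]},
  {"offset": [-3.2, -2.2, 0]},
  {"offset": [-3.2, -2.2, 0]},
  {"offset": [-3.2, -2.2, 0]},
  {"offset": [-3.2, -2.2, 0]},
  {"offset": [-3.2, -2.2, 0]},
  {"offset": [-3.2, -2.2, 0]},
  {"offset": [-3.2, -2.2, 0]},
  {"offset": [-3.2, -2.2, 0]},
  {"offset": [0, 0, 0]},
  {"offset": [0, 0, 0]},
])

```text
invalid input
```

Run:
```python
from workcell import arm
from h import *
delta(arm,[.60,0,.34])
c=arm.get_calibration("wrist");p,d=arm.capture("wrist");np.savez("w1.npz",p=p,d=d,c=c)
cv2.imwrite("pics/w1.png",p[:,:,::-1])
```

```text
clk 0.52 tcp [ 0.2341 -0.6079  0.3384] rpy deg [-179.9    -0.42  -86.41] off cm [-58.37 -40.33  -0.52] F [-0.  -0.5  1.3] w 1.000
```

View pics/w1.png

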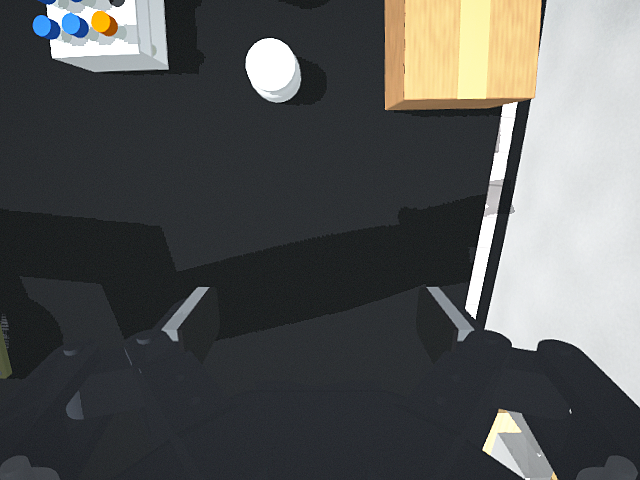

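The wrist view shows the jar at (273,68), with the image's up direction along the labeller's +x and the fingers at the bottom. The refused call probably lacked twists, so I'll resend with them.

Call:
send_rows([
  {"offset": [-3.2, -1.8, 0], "twist": [0, 0, 0]},
  {"offset": [-3.2, -1.8, 0], "twist": [0, 0, 0]},
  {"offset": [-3.2, -1.8, 0], "twist": [0, 0, 0]},
  {"offset": [-3.2, -1.8, 0], "twist": [0, 0, 0]},
  {"offset": [-3.2, -1.8, 0], "twist": [0, 0, 0]},
  {"offset": [-3.2, -1.8, 0], "twist": [0, 0, 0]},
  {"offset": [-3.2, -1.8, 0], "twist": [0, 0, 0]},
  {"offset": [-3.2, -1.8, 0], "twist": [0, 0, 0]},
  {"offset": [-3.2, -1.8, 0], "twist": [0, 0, 0]},
  {"offset": [-3.2, -1.8, 0], "twist": [0, 0, 0]},
  {"offset": [-3.2, -1.8, 0], "twist": [0, 0, 0]},
  {"offset": [-3.2, -1.8, 0], "twist": [0, 0, 0]},
  {"offset": [-3.2, -1.8, 0], "twist": [0, 0, 0]},
  {"offset": [-3.2, -1.8, 0], "twist": [0, 0, 0]},
  {"offset": [-3.2, -1.8, 0], "twist": [0, 0, 0]},
  {"offset": [-3.2, -1.8, 0], "twist": [0, 0, 0]},
  {"offset": [-3.2, -1.8, 0], "twist": [0, 0, 0]},
  {"offset": [-3.2, -1.8, 0], "twist": [0, 0, 0]},
  {"offset": [0, 0, 0], "twist": [0, 0, 0]},
  {"offset": [0, 0, 0], "twist": [0, 0, 0]},
])

```text
clock: 2.23
tcp_pos: [0.5198, -0.0093, 0.3308]
orientation: [3.138, 0.0, -1.502]
force: [0.2, -0.5, -1.3]
gripper_width: 0.998
```

Run:
```python
from workcell import arm
from h import *
delta(arm,[.52,0,.34])
c=arm.get_calibration("wrist");p,d=arm.capture("wrist");np.savez("w2.npz",p=p,d=d,c=c)
cv2.imwrite("pics/w2.png",p[:,:,::-1])
```

```text
clk 2.23 tcp [ 0.5198 -0.0093  0.3308] rpy deg [ 1.7978e+02  3.0000e-02 -8.6040e+01] off cm [-0.93 -0.08 -0.92] F [ 0.2 -0.5 -1.3] w 0.998
```

View pics/w2.png

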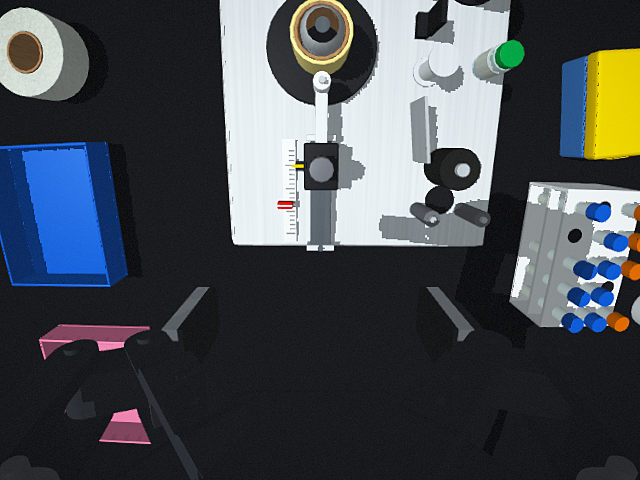

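The wrist view shows the roll at (322,35), knob at (321,169), yellow pointer at (298,166), red index at (285,205) and blue tray at (60,215). Next I measure these with colour masks.

Run:
```python
from workcell import arm
from h import *
w=np.load("w2.npz",allow_pickle=True);p,d,c=w["p"],w["d"],w["c"].item()
a=cv2.resize(p[130:220,265:365],None,fx=6,fy=6,interpolation=cv2.INTER_NEAREST);cv2.imwrite("pics/w2z.png",a[:,:,::-1])
hsv=cv2.cvtColor(p,cv2.COLOR_RGB2HSV)
def comp(m,box,k=3):
    mm=np.zeros_like(m);x0,x1,y0,y1=box;mm[y0:y1,x0:x1]=m[y0:y1,x0:x1]
    n,l,st,ce=cv2.connectedComponentsWithStats(mm);o=np.argsort(-st[1:,4])[:k]+1
    for i in o: print(st[i],ce[i].round(1))
    return l==o[0],ce[o[0]]
print("red");mr,r=comp(cv2.inRange(hsv,(0,120,80),(8,255,255))|cv2.inRange(hsv,(172,120,80),(180,255,255)),(270,300,190,220))
print("yel");my,y=comp(cv2.inRange(hsv,(20,120,120),(35,255,255)),(285,306,155,180))
I=onz(c,*r,.101);Y=onz(c,*y,.105);print("idx",I,"ptr",Y)
# heights band centroids from depth
v,u=np.mgrid[0:260,200:420]; v=v.ravel();u=u.ravel();dd=d[v,u]
P=np.array([atd(c,a,b,e) if e>0 else [0,0,-1] for a,b,e in zip(u,v,dd)])
D=P[(P[:,2]>.078)&(P[:,2]<.09)];print("deck z",np.median(D[:,2]),cv2.minAreaRect((D[:,:2]*1000).astype(np.float32)))
def near(q,z0,z1,rad):
    k=(abs(P[:,0]-q[0])<rad)&(abs(P[:,1]-q[1])<rad)&(P[:,2]>z0)&(P[:,2]<z1);return P[k]
K=near((.562,-.006),.152,.17,.03);print("knob",len(K),K.mean(0),cv2.minEnclosingCircle((K[:,:2]*1000).astype(np.float32)))
K=near((.678,-.001),.15,.17,.04);print("tip",len(K),K.mean(0),cv2.minEnclosingCircle((K[:,:2]*1000).astype(np.float32)))
K=near((.678,-.001),.135,.148,.04);print("roll",len(K),K.mean(0),cv2.minEnclosingCircle((K[:,:2]*1000).astype(np.float32)))
# tray via top depth
ct=arm.get_calibration("top");t=np.load("top0.npz")["d"]
Q=np.array([atd(ct,a,b,t[b,a]) for b in range(205,290) for a in range(180,250) if t[b,a]>0])
Rm=Q[(Q[:,2]>.035)&(Q[:,2]<.055)];print("rim",len(Rm),cv2.minAreaRect((Rm[:,:2]*1000).astype(np.float32)))
F=Q[(Q[:,2]<.015)&(Q[:,2]>-.01)]
```

```text
red
[278 201  15   4  60] [285.  202.5]
[278 207  14   2  28] [284.5 207.5]
yel
[291 164  13   4  43] [298.  165.5]
idx [0.52487522 0.0261286  0.101     ] ptr [0.56456516 0.01425036 0.105     ]
deck z 0.0853184989061806 ((602.1480712890625, -13.0623779296875), (251.67694091796875, 215.1103515625), 3.834923028945923)
knob 497 [ 0.56624301 -0.00882205  0.16009161] ((565.69091796875, -8.751160621643066), 11.422550201416016)
tip 666 [ 0.6778427  -0.00177672  0.15407307] ((680.1448974609375, -1.5035570859909058), 17.42949867248535)
roll 1936 [ 0.67324167 -0.00156818  0.14194497] ((671.2192993164062, -0.8756431937217712), 34.548179626464844)
rim 338 ((501.79254150390625, 349.599365234375), (249.7251739501953, 152.93814086914062), 3.702104330062866)
```

View pics/w2z.png

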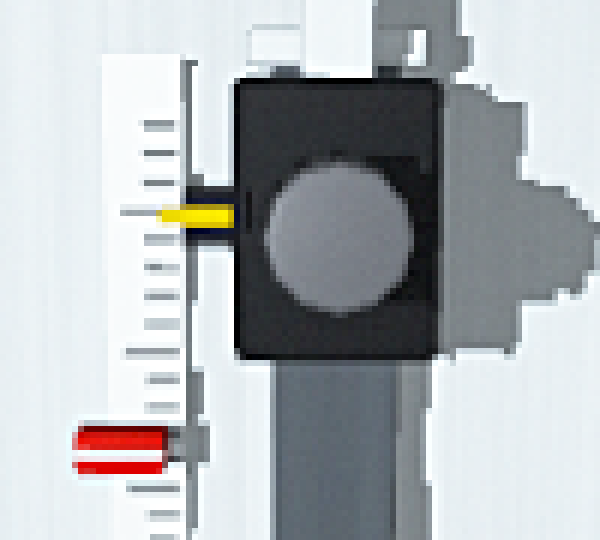

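Run:
```python
from workcell import arm
from h import *
delta(arm,[.6797,-.0018,.23])
c=np.load("w2.npz",allow_pickle=True)["c"].item()
i=onz(c,284.7,205.4,.101);y=onz(c,298,165.6,.105)
x=np.array([np.cos(.0655),np.sin(.0655),0]);print(i,y,(y-i)@x*1000)
```

```text
clk 2.28 tcp [ 0.5196 -0.0105  0.3312] rpy deg [ 1.798e+02  1.000e-02 -8.617e+01] off cm [  0.21 -16.07  10.07] F [ 0.2 -0.9  0.2] w 0.999
[0.5217445  0.02631203 0.101     ] [0.56445477 0.01422063 0.105     ] 41.82725797061972
```

Call:
send_rows([
  {"offset": [0.03, -2.0, 1.25], "twist": [0, 0, 0]},
  {"offset": [0.03, -2.0, 1.25], "twist": [0, 0, 0]},
  {"offset": [0.03, -2.0, 1.25], "twist": [0, 0, 0]},
  {"offset": [0.03, -2.0, 1.25], "twist": [0, 0, 0]},
  {"offset": [0.03, -2.0, 1.25], "twist": [0, 0, 0]},
  {"offset": [0.03, -2.0, 1.25], "twist": [0, 0, 0]},
  {"offset": [0.03, -2.0, 1.25], "twist": [0, 0, 0]},
  {"offset": [0.03, -2.0, 1.25], "twist": [0, 0, 0]},
  {"offset": [0, 0, 0], "twist": [0, 0, 0]},
  {"offset": [0, 0, 0], "twist": [0, 0, 0]},
])

```text
clock: 3.12
tcp_pos: [0.679, -0.0048, 0.2307]
orientation: [3.137, 0.0, -1.508]
force: [-0.3, -0.2, -0.1]
gripper_width: 1.003
```

Run:
```python
from workcell import arm
from h import *
delta(arm,[.6797,-.0018,.125])
c=arm.get_calibration("wrist");p,d=arm.capture("wrist");np.savez("w3.npz",p=p,d=d,c=c)
print(proj(c,[.6797,-.0018,.155]))
cv2.imwrite("pics/w3.png",p[:,:,::-1])
```

```text
clk 3.12 tcp [ 0.679  -0.0048  0.2307] rpy deg [ 1.7974e+02  2.0000e-02 -8.6410e+01] off cm [-0.29 -0.13 10.57] F [-0.3 -0.2 -0.1] w 1.003
[313.59033703 254.32125401]
```

View pics/w3.png

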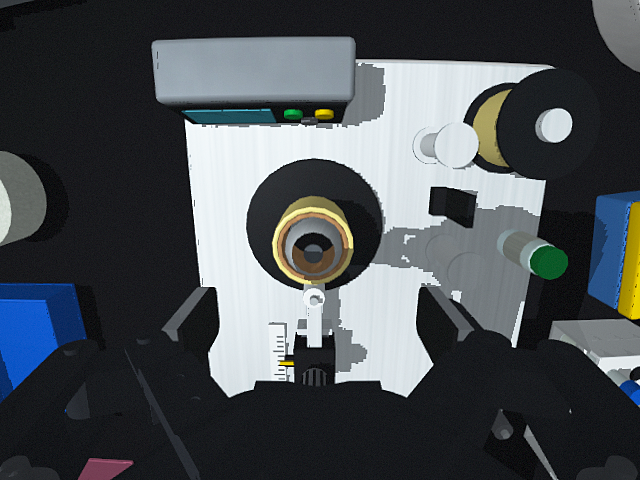

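The projected spindle tip (313.6,254.3) coincides with the tip in the picture (about 313,254), so I'll descend.

Call:
send_rows([
  {"offset": [-0.25, -0.1, 0.7], "twist": [0, 0, 0]},
  {"offset": [0, 0, 1.0], "twist": [0, 0, 0]},
  {"offset": [0, 0, 1.0], "twist": [0, 0, 0]},
  {"offset": [0, 0, 1.0], "twist": [0, 0, 0]},
  {"offset": [0, 0, 1.0], "twist": [0, 0, 0]},
  {"offset": [0, 0, 1.0], "twist": [0, 0, 0]},
  {"offset": [0, 0, 1.0], "twist": [0, 0, 0]},
  {"offset": [0, 0, 1.0], "twist": [0, 0, 0]},
  {"offset": [0, 0, 1.0], "twist": [0, 0, 0]},
  {"offset": [0, 0, 0.8], "twist": [0, 0, 0]},
  {"offset": [0, 0, 0.6], "twist": [0, 0, 0]},
  {"offset": [0, 0, 0.4], "twist": [0, 0, 0]},
  {"offset": [0, 0, 0], "twist": [0, 0, 0]},
  {"offset": [0, 0, 0], "twist": [0, 0, 0]},
])

```text
clock: 4.33
tcp_pos: [0.6809, -0.0005, 0.1284]
orientation: [-3.141, -0.0, -1.507]
force: [-0.1, 0.4, 0.2]
gripper_width: 0.999
```

Run:
```python
from workcell import arm
from h import *
delta(arm,[.6797,-.0018,.125])
c=arm.get_calibration("wrist");p,d=arm.capture("wrist")
cv2.imwrite("pics/w4.png",p[:,:,::-1])
```

```text
clk 4.33 tcp [ 6.809e-01 -5.000e-04  1.284e-01] rpy deg [-179.99   -0.    -86.32] off cm [0.12 0.13 0.34] F [-0.1  0.4  0.2] w 0.999
```

View pics/w4.png

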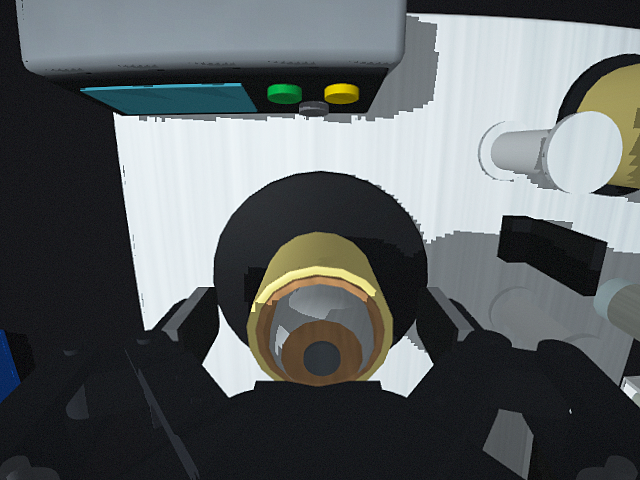

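The roll is centred between the fingers (about 320,320), so I'll close gently.

Call:
send_rows([
  {"offset": [0.1, 0.1, 0.2], "twist": [0, 0, 0]},
  {"offset": [0, 0, 0], "twist": [0, 0, 0]},
  {"offset": [0, 0, 0], "twist": [0, 0, 0]},
])

```text
clock: 4.63
tcp_pos: [0.6799, -0.0017, 0.1267]
orientation: [-3.141, -0.0, -1.507]
force: [-0.2, -0.6, -0.2]
gripper_width: 1.005
```

Call:
send_rows([
  {"offset": [0, 0, 0], "twist": [0, 0, 0]},
  {"offset": [0, 0, 0], "twist": [0, 0, 0]},
  {"offset": [0, 0, 0], "twist": [0, 0, 0]},
  {"offset": [0, 0, 0], "twist": [0, 0, 0]},
  {"offset": [0, 0, 0], "twist": [0, 0, 0]},
  {"offset": [0, 0, 0], "twist": [0, 0, 0]},
  {"offset": [0, 0, 0], "twist": [0, 0, 0]},
  {"offset": [0, 0, 0], "twist": [0, 0, 0]},
  {"offset": [0, 0, 0], "twist": [0, 0, 0]},
  {"offset": [0, 0, 0], "twist": [0, 0, 0]},
], gripper=1, force=25)

```text
clock: 5.47
tcp_pos: [0.6801, -0.0016, 0.1267]
orientation: [-3.141, -0.0, -1.507]
force: [0.1, -0.1, 2.8]
gripper_width: 0.634
```

Call:
send_rows([
  {"offset": [0, 0, -0.4], "twist": [0, 0, 0]},
  {"offset": [0, 0, -0.8], "twist": [0, 0, 0]},
  {"offset": [0, 0, -0.8], "twist": [0, 0, 0]},
  {"offset": [0, 0, -0.8], "twist": [0, 0, 0]},
  {"offset": [0, 0, -0.8], "twist": [0, 0, 0]},
  {"offset": [0, 0, -0.8], "twist": [0, 0, 0]},
  {"offset": [0, 0, -0.8], "twist": [0, 0, 0]},
  {"offset": [0, 0, -0.8], "twist": [0, 0, 0]},
  {"offset": [0, 0, -0.8], "twist": [0, 0, 0]},
  {"offset": [0, 0, -0.8], "twist": [0, 0, 0]},
  {"offset": [0, 0, -0.8], "twist": [0, 0, 0]},
  {"offset": [0, 0, -1], "twist": [0, 0, 0]},
  {"offset": [0, 0, -1], "twist": [0, 0, 0]},
  {"offset": [0, 0, -1], "twist": [0, 0, 0]},
  {"offset": [0, 0, -1], "twist": [0, 0, 0]},
  {"offset": [0, 0, 0], "twist": [0, 0, 0]},
  {"offset": [0, 0, 0], "twist": [0, 0, 0]},
])

```text
clock: 6.88
tcp_pos: [0.6803, -0.0016, 0.2516]
orientation: [-3.14, -0.0, -1.507]
force: [-1.5, -0.1, -0.4]
gripper_width: 0.628
```

Run:
```python
from workcell import arm
from h import *
delta(arm,[.472,.345,.25])
p,d=arm.capture("wrist");q,_=arm.capture("top");s,_=arm.capture("scene")
o=np.vstack([np.hstack([cv2.resize(p,(400,300)),cv2.resize(q[100:310,170:400],(400,300))]),np.hstack([cv2.resize(s[140:360,260:480],(400,300)),np.zeros((300,400,3),np.uint8)])])
cv2.imwrite("pics/m5.png",o[:,:,::-1])
# tray estimate from top rim by mask hull
c=arm.get_calibration("top")
hsv=cv2.cvtColor(q,cv2.COLOR_RGB2HSV)
m=cv2.inRange(hsv,(105,150,60),(125,255,255)); m[:200]=0;m[300:]=0;m[:,:180]=0;m[:,260:]=0
n,l,st,ce=cv2.connectedComponentsWithStats(m); i=1+np.argmax(st[1:,4]);print(st[i])
a=cv2.resize(q[200:300,170:260],None,fx=6,fy=6,interpolation=cv2.INTER_CUBIC);cv2.imwrite("pics/tray.png",a[:,:,::-1])
```

```text
clk 6.88 tcp [ 0.6803 -0.0016  0.2516] rpy deg [-1.7989e+02 -2.0000e-02 -8.6330e+01] off cm [-35.93  18.57   0.12] F [-1.5 -0.1 -0.4] w 0.628
[ 190  219   50   60 2669]
```

View pics/m5.png

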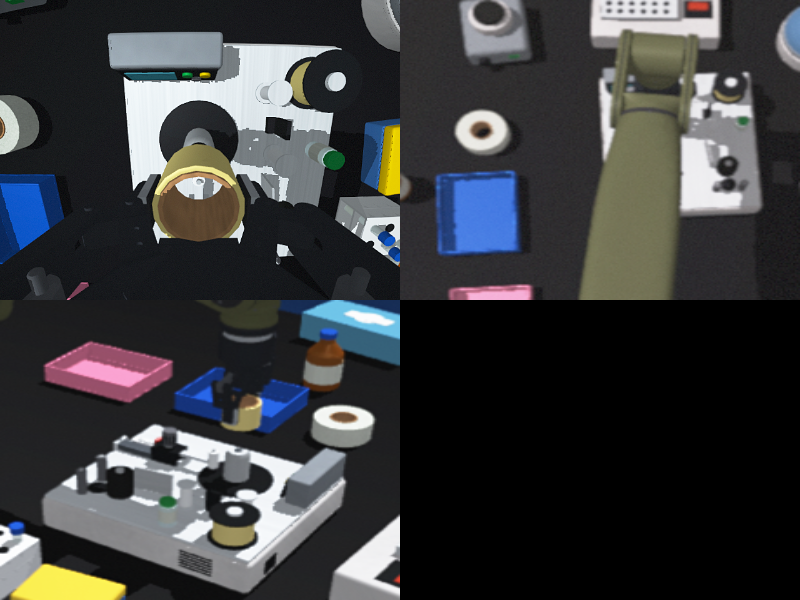

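View pics/tray.png

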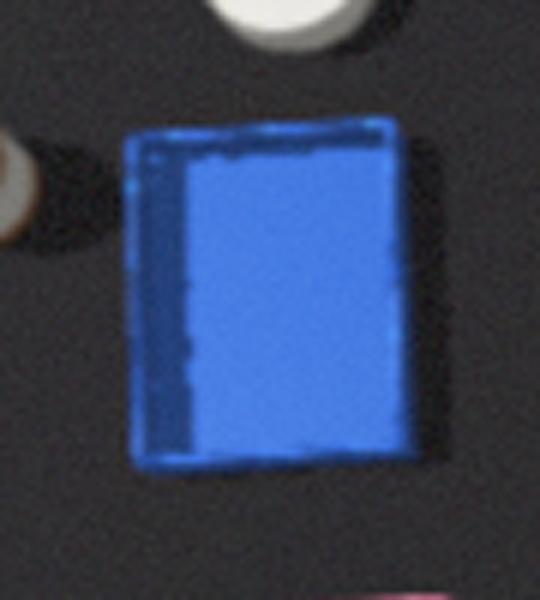

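The roll is held clear of the bare spindle, and the tray centre is near (0.472,0.345). I'll move over the tray.

Call:
send_rows([
  {"offset": [-1.3, 0.7, 0], "twist": [0, 0, 0]},
  {"offset": [-2.65, 1.37, 0], "twist": [0, 0, 0]},
  {"offset": [-2.65, 1.37, 0], "twist": [0, 0, 0]},
  {"offset": [-2.65, 1.37, 0], "twist": [0, 0, 0]},
  {"offset": [-2.65, 1.37, 0], "twist": [0, 0, 0]},
  {"offset": [-2.65, 1.37, 0], "twist": [0, 0, 0]},
  {"offset": [-2.65, 1.37, 0], "twist": [0, 0, 0]},
  {"offset": [-2.65, 1.37, 0], "twist": [0, 0, 0]},
  {"offset": [-2.65, 1.37, 0], "twist": [0, 0, 0]},
  {"offset": [-2.65, 1.37, 0], "twist": [0, 0, 0]},
  {"offset": [-2.65, 1.37, 0], "twist": [0, 0, 0]},
  {"offset": [-2.65, 1.37, 0], "twist": [0, 0, 0]},
  {"offset": [-2.65, 1.37, 0], "twist": [0, 0, 0]},
  {"offset": [-2.65, 1.37, 0], "twist": [0, 0, 0]},
  {"offset": [0, 0, 0], "twist": [0, 0, 0]},
  {"offset": [0, 0, 0], "twist": [0, 0, 0]},
])

```text
clock: 8.37
tcp_pos: [0.4706, 0.3445, 0.2497]
orientation: [3.141, -0.001, -1.503]
force: [-1.1, 0.5, -0.3]
gripper_width: 0.627
```

Run:
```python
from workcell import arm
from h import *
delta(arm,[.472,.345,.040])
p,d=arm.capture("wrist");s,_=arm.capture("scene")
cv2.imwrite("pics/m6.png",np.hstack([cv2.resize(p,(400,300)),cv2.resize(s[140:360,260:480],(400,300))])[:,:,::-1])
```

```text
clk 8.37 tcp [0.4706 0.3445 0.2497] rpy deg [ 1.7994e+02 -4.0000e-02 -8.6140e+01] off cm [-0.06 -0.16 20.97] F [-1.1  0.5 -0.3] w 0.627
```

View pics/m6.png

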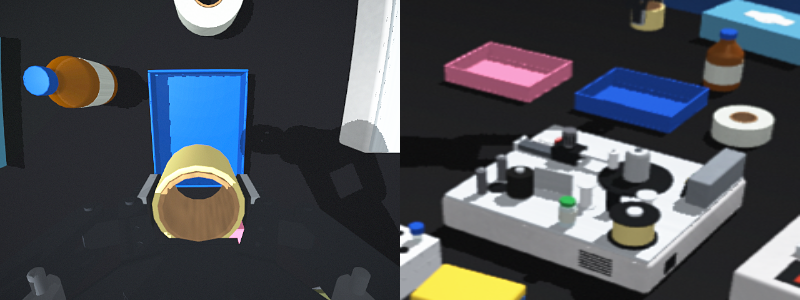

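The wrist view shows the held roll in front of the camera, centred left-right over the blue tray. I'll lower it.

Call:
send_rows([
  {"offset": [0, 0, 1.0], "twist": [0, 0, 0]},
  {"offset": [0, 0, 1.5], "twist": [0, 0, 0]},
  {"offset": [0, 0, 1.5], "twist": [0, 0, 0]},
  {"offset": [0, 0, 1.5], "twist": [0, 0, 0]},
  {"offset": [0, 0, 1.5], "twist": [0, 0, 0]},
  {"offset": [0, 0, 1.5], "twist": [0, 0, 0]},
  {"offset": [0, 0, 1.5], "twist": [0, 0, 0]},
  {"offset": [0, 0, 1.5], "twist": [0, 0, 0]},
  {"offset": [0, 0, 1.5], "twist": [0, 0, 0]},
  {"offset": [0, 0, 1.5], "twist": [0, 0, 0]},
  {"offset": [0, 0, 1.5], "twist": [0, 0, 0]},
  {"offset": [0, 0, 1.5], "twist": [0, 0, 0]},
  {"offset": [0, 0, 1.2], "twist": [0, 0, 0]},
  {"offset": [0, 0, 0.8], "twist": [0, 0, 0]},
  {"offset": [0, 0, 0.6], "twist": [0, 0, 0]},
  {"offset": [0, 0, 0], "twist": [0, 0, 0]},
  {"offset": [0, 0, 0], "twist": [0, 0, 0]},
])

```text
clock: 9.88
tcp_pos: [0.4725, 0.3432, 0.0494]
orientation: [-3.142, 0.0, -1.507]
force: [-0.1, -1.4, -0.1]
gripper_width: 0.63
```

Run:
```python
from workcell import arm
from h import *
delta(arm,[.472,.345,.039])
p,d=arm.capture("wrist");s,_=arm.capture("scene")
cv2.imwrite("pics/m7.png",np.hstack([cv2.resize(p,(400,300)),cv2.resize(s[140:250,330:440],(400,300))])[:,:,::-1])
```

```text
clk 9.88 tcp [0.4725 0.3432 0.0494] rpy deg [-180.      0.    -86.35] off cm [-0.18  0.04  1.04] F [-0.1 -1.4 -0.1] w 0.630
```

View pics/m7.png

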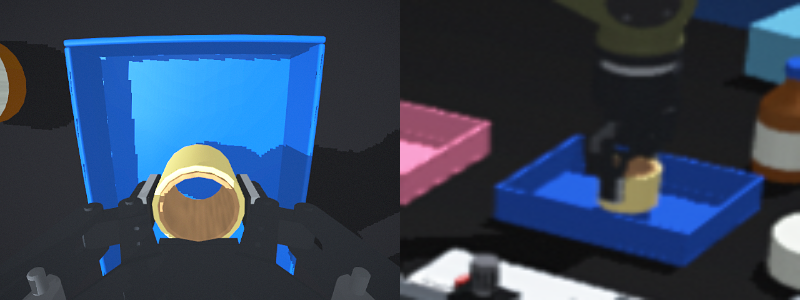

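The roll is inside the tray. I'll lower it the last centimetre and release.

Call:
send_rows([
  {"offset": [0, 0, 0.4], "twist": [0, 0, 0]},
  {"offset": [0, 0, 0.3], "twist": [0, 0, 0]},
  {"offset": [0, 0, 0.3], "twist": [0, 0, 0]},
  {"offset": [0, 0, 0.1], "twist": [0, 0, 0]},
  {"offset": [0, 0, 0], "twist": [0, 0, 0]},
  {"offset": [0, 0, 0], "twist": [0, 0, 0]},
  {"offset": [0, 0, 0], "twist": [0, 0, 0]},
])

```text
clock: 10.57
tcp_pos: [0.4723, 0.3433, 0.0383]
orientation: [-3.142, -0.0, -1.507]
force: [-0.7, -0.5, -1.4]
gripper_width: 0.627
```

Call:
send_rows([
  {"offset": [0, 0, 0], "twist": [0, 0, 0]},
  {"offset": [0, 0, 0], "twist": [0, 0, 0]},
  {"offset": [0, 0, 0], "twist": [0, 0, 0]},
  {"offset": [0, 0, 0], "twist": [0, 0, 0]},
  {"offset": [0, 0, 0], "twist": [0, 0, 0]},
  {"offset": [0, 0, 0], "twist": [0, 0, 0]},
], gripper=-1)

```text
clock: 11.07
tcp_pos: [0.4722, 0.3433, 0.0384]
orientation: [-3.142, 0.0, -1.507]
force: [0.9, -0.8, 0.3]
gripper_width: 1.002
```

Call:
send_rows([
  {"offset": [0, 0, -0.5], "twist": [0, 0, 0]},
  {"offset": [0, 0, -1], "twist": [0, 0, 0]},
  {"offset": [0, 0, -1], "twist": [0, 0, 0]},
  {"offset": [0, 0, -1.5], "twist": [0, 0, 0]},
  {"offset": [0, 0, -2], "twist": [0, 0, 0]},
  {"offset": [0, 0, -2], "twist": [0, 0, 0]},
  {"offset": [0, 0, -2.5], "twist": [0, 0, 0]},
  {"offset": [0, 0, -2.5], "twist": [0, 0, 0]},
  {"offset": [0, 0, -2.5], "twist": [0, 0, 0]},
  {"offset": [0, 0, -2.5], "twist": [0, 0, 0]},
  {"offset": [0, 0, -2.5], "twist": [0, 0, 0]},
  {"offset": [0, 0, 0], "twist": [0, 0, 0]},
  {"offset": [0, 0, 0], "twist": [0, 0, 0]},
])

```text
clock: 12.15
tcp_pos: [0.4732, 0.344, 0.247]
orientation: [-3.136, 0.003, -1.507]
force: [0.5, 0.0, -0.5]
gripper_width: 1.0
```

Run:
```python
from workcell import arm
from h import *
delta(arm,[.5657,-.0088,.22])
p,d=arm.capture("wrist");s,_=arm.capture("scene")
cv2.imwrite("pics/m8.png",np.hstack([cv2.resize(p,(400,300)),cv2.resize(s[140:250,330:440],(400,300))])[:,:,::-1])
```

```text
clk 12.15 tcp [0.4732 0.344  0.247 ] rpy deg [-1.7969e+02  1.6000e-01 -8.6320e+01] off cm [35.8  -6.95  2.64] F [ 0.5  0.  -0.5] w 1.000
```

View pics/m8.png

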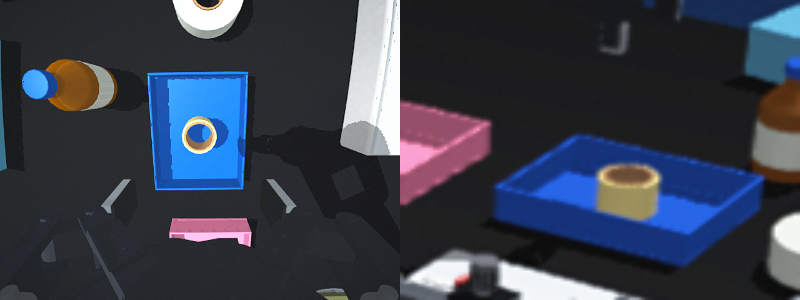

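The roll stands upright in the blue tray (wrist half (200,135), scene half (628,190)). Next I go above the knob and turn the jaws along the labeller's x. That way a finger backs the knob against the spring, and the camera looks from the pointer side.

Call:
send_rows([
  {"offset": [1.3, -0.25, 0], "twist": [0, 0, 0]},
  {"offset": [2.65, -0.5, 0], "twist": [0, 0, 0]},
  {"offset": [2.65, -0.5, 0], "twist": [0, 0, 0]},
  {"offset": [2.65, -0.5, 0], "twist": [0, 0, 0]},
  {"offset": [2.65, -0.5, 0], "twist": [0, 0, 0]},
  {"offset": [2.65, -0.5, 0], "twist": [0, 0, 0]},
  {"offset": [2.65, -0.5, 0], "twist": [0, 0, 0]},
  {"offset": [2.65, -0.5, 0], "twist": [0, 0, 0]},
  {"offset": [2.65, -0.5, 0], "twist": [0, 0, 0]},
  {"offset": [2.65, -0.5, 0], "twist": [0, 0, 0]},
  {"offset": [2.65, -0.5, 0], "twist": [0, 0, 0]},
  {"offset": [2.65, -0.5, 0], "twist": [0, 0, 0]},
  {"offset": [2.65, -0.5, 0], "twist": [0, 0, 0]},
  {"offset": [2.65, -0.5, 0], "twist": [0, 0, 0]},
  {"offset": [0, 0, 0], "twist": [0, 0, 0]},
], gripper=0)

```text
clock: 13.5
tcp_pos: [0.5622, -0.0136, 0.2416]
orientation: [3.139, -0.002, -1.511]
force: [0.2, 0.3, 0.9]
gripper_width: 0.496
```

Call:
send_rows([
  {"offset": [0, 0, 0], "twist": [0, 0, -1]},
  {"offset": [0, 0, 0], "twist": [0, 0, -1]},
  {"offset": [0, 0, 0], "twist": [0, 0, -1]},
  {"offset": [0, 0, 0], "twist": [0, 0, -1]},
  {"offset": [0, 0, 0], "twist": [0, 0, -1]},
  {"offset": [0, 0, 0], "twist": [0, 0, -1]},
  {"offset": [0, 0, 0], "twist": [0, 0, -1]},
  {"offset": [0, 0, 0], "twist": [0, 0, -1]},
  {"offset": [0, 0, 0], "twist": [0, 0, -1]},
  {"offset": [0, 0, 0], "twist": [0, 0, -1]},
  {"offset": [0, 0, 0], "twist": [0, 0, -1]},
  {"offset": [0, 0, 0], "twist": [0, 0, -1]},
  {"offset": [0, 0, 0], "twist": [0, 0, -1]},
  {"offset": [0, 0, 0], "twist": [0, 0, -1]},
  {"offset": [0, 0, 0], "twist": [0, 0, -1]},
  {"offset": [0, 0, 0], "twist": [0, 0, -1]},
  {"offset": [0, 0, 0], "twist": [0, 0, -1]},
  {"offset": [0, 0, 0], "twist": [0, 0, -1]},
  {"offset": [0, 0, 0], "twist": [0, 0, 0]},
  {"offset": [0, 0, 0], "twist": [0, 0, 0]},
])

```text
clock: 15.17
tcp_pos: [0.5617, -0.0092, 0.2421]
orientation: [-3.141, 0.002, 0.062]
force: [-0.5, 0.1, 0.4]
gripper_width: 0.499
```

Run:
```python
from workcell import arm
from h import *
delta(arm,[.5657,-.0088,.149])
c=arm.get_calibration("wrist");p,d=arm.capture("wrist");np.savez("w9.npz",p=p,d=d,c=c)
print(proj(c,[.5657,-.0088,.160]))
cv2.imwrite("pics/w9.png",p[:,:,::-1])
```

```text
clk 15.17 tcp [ 0.5617 -0.0092  0.2421] rpy deg [-1.7998e+02  1.2000e-01  3.5500e+00] off cm [ 0.42 -0.01  9.31] F [-0.5  0.1  0.4] w 0.499
[324.65801099 254.22597772]
```

View pics/w9.png

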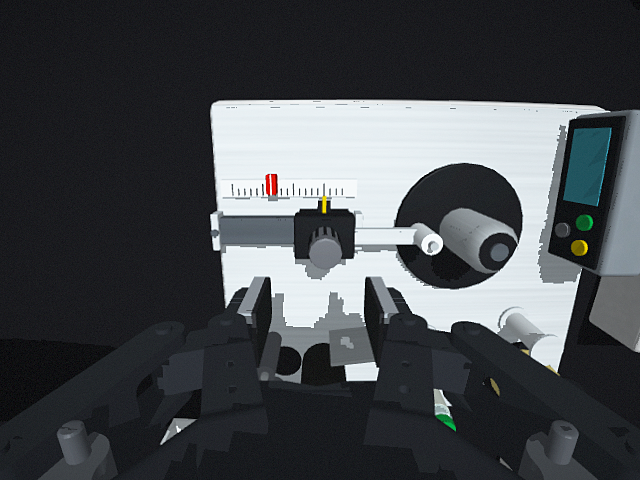

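The knob top is at (325,254), exactly where projected. The pointer is at (324,204) and the index at (272,185). I'll descend and grip.

Call:
send_rows([
  {"offset": [0.4, 0, 0.9], "twist": [0, 0, 0]},
  {"offset": [0, 0, 1.0], "twist": [0, 0, 0]},
  {"offset": [0, 0, 1.0], "twist": [0, 0, 0]},
  {"offset": [0, 0, 1.0], "twist": [0, 0, 0]},
  {"offset": [0, 0, 1.0], "twist": [0, 0, 0]},
  {"offset": [0, 0, 1.0], "twist": [0, 0, 0]},
  {"offset": [0, 0, 1.0], "twist": [0, 0, 0]},
  {"offset": [0, 0, 1.0], "twist": [0, 0, 0]},
  {"offset": [0, 0, 0.8], "twist": [0, 0, 0]},
  {"offset": [0, 0, 0.5], "twist": [0, 0, 0]},
  {"offset": [0, 0, 0], "twist": [0, 0, 0]},
  {"offset": [0, 0, 0], "twist": [0, 0, 0]},
])

```text
clock: 16.22
tcp_pos: [0.5665, -0.0089, 0.1512]
orientation: [-3.142, 0.0, 0.064]
force: [0.8, 0.2, -0.6]
gripper_width: 0.5
```

Run:
```python
from workcell import arm
from h import *
delta(arm,[.5657,-.0088,.149])
c=arm.get_calibration("wrist");p,d=arm.capture("wrist")
cv2.imwrite("pics/w10.png",p[:,:,::-1])
```

```text
clk 16.22 tcp [ 0.5665 -0.0089  0.1512] rpy deg [-1.80e+02  1.00e-02  3.67e+00] off cm [-0.08 -0.01  0.22] F [ 0.8  0.2 -0.6] w 0.500
```

View pics/w10.png

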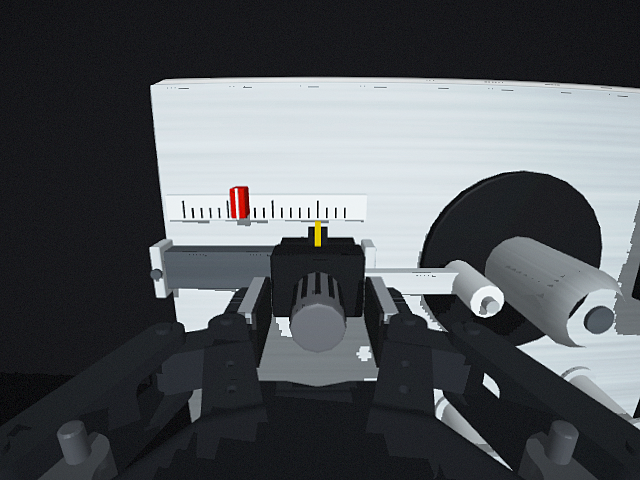

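The knob is centred between the pads (318,315), so I'll close.

Call:
send_rows([
  {"offset": [-0.05, 0, 0.1], "twist": [0, 0, 0]},
  {"offset": [0, 0, 0], "twist": [0, 0, 0]},
  {"offset": [0, 0, 0], "twist": [0, 0, 0]},
  {"offset": [0, 0, 0], "twist": [0, 0, 0]},
  {"offset": [0, 0, 0], "twist": [0, 0, 0]},
  {"offset": [0, 0, 0], "twist": [0, 0, 0]},
  {"offset": [0, 0, 0], "twist": [0, 0, 0]},
  {"offset": [0, 0, 0], "twist": [0, 0, 0]},
], gripper=1, force=60)

```text
clock: 16.93
tcp_pos: [0.5665, -0.009, 0.1512]
orientation: [3.141, -0.001, 0.064]
force: [-1.1, -0.1, 4.8]
gripper_width: 0.243
```

```bash
cat > m.py <<'E'
from workcell import arm
from h import *
import sys
delta(arm,[.5657,-.0088,.149])
c=arm.get_calibration("wrist");p,d=arm.capture("wrist")
cv2.imwrite("pics/%s.png"%sys.argv[1],p[:,:,::-1])
hsv=cv2.cvtColor(p,cv2.COLOR_RGB2HSV)
def big(m):
    m[280:]=0;m[:150]=0;m[:,:150]=0;m[:,420:]=0
    n,l,st,ce=cv2.connectedComponentsWithStats(m);i=1+np.argmax(st[1:,4]);return l==i,st[i],ce[i]
r=cv2.inRange(hsv,(0,120,80),(8,255,255))|cv2.inRange(hsv,(172,120,80),(180,255,255))
r=cv2.morphologyEx(r,cv2.MORPH_CLOSE,np.ones((5,5)))
mr,sr,cr=big(r);my,sy,cy=big(cv2.inRange(hsv,(20,120,120),(35,255,255)))
print("red",sr,cr,"yel",sy,cy)
# index: white line = bright low-sat pixels inside red box
x0,y0,w,h=sr[:4];sub=hsv[y0:y0+h,x0:x0+w]
wv,wu=np.nonzero((sub[...,1]<90)&(sub[...,2]>170)&(cv2.erode(mr[y0:y0+h,x0:x0+w].astype(np.uint8),np.ones((1,3)))>0))
print("white",len(wu),(wu+x0).mean() if len(wu) else None,(wv+y0).mean() if len(wu) else None)
x=np.array([np.cos(.0655),np.sin(.0655),0])
if len(wu):
    I=onz(c,(wu+x0).mean(),(wv+y0).mean(),.101);Y=onz(c,cy[0],cy[1],.105);print(I,Y,"ptr-idx mm",(Y-I)@x*1000)
E
python3 m.py w11
```

```text
clk 16.93 tcp [ 0.5665 -0.009   0.1512] rpy deg [ 1.7999e+02 -8.0000e-02  3.6700e+00] off cm [-0.08 -0.02  0.22] F [-1.1 -0.1  4.8] w 0.243
red [230 186  19  32 566] [239.08303887 201.52650177] yel [315 220   6  27 157] [317.47770701 232.75159236]
white 85 236.43529411764706 202.74117647058824
[0.52174016 0.026863   0.101     ] [0.56463055 0.01447623 0.105     ] ptr-idx mm 41.98765972884431
```

View pics/w11.png

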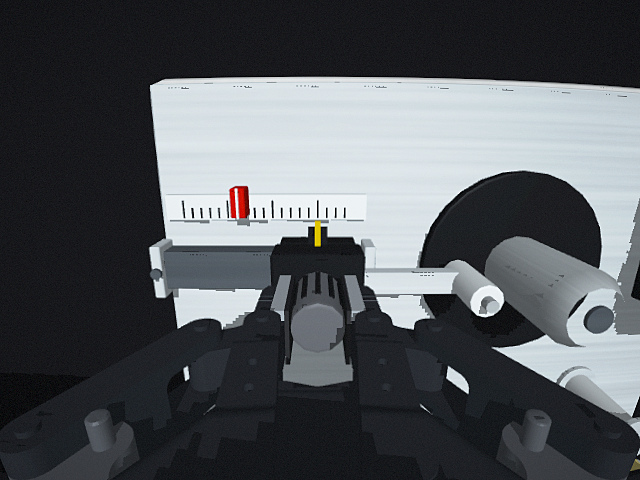

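Gripped (opening about 21 mm). Pointer to index is about 42 mm, agreeing with the earlier 41.8 mm. I'll pull most of that, then measure.

Call:
send_rows([
  {"offset": [-0.4, 0, 0], "twist": [0, 0, 0]},
  {"offset": [-0.5, 0, 0], "twist": [0, 0, 0]},
  {"offset": [-0.5, 0, 0], "twist": [0, 0, 0]},
  {"offset": [-0.5, 0, 0], "twist": [0, 0, 0]},
  {"offset": [-0.5, 0, 0], "twist": [0, 0, 0]},
  {"offset": [-0.5, 0, 0], "twist": [0, 0, 0]},
  {"offset": [-0.5, 0, 0], "twist": [0, 0, 0]},
  {"offset": [-0.4, 0, 0], "twist": [0, 0, 0]},
  {"offset": [-0.3, 0, 0], "twist": [0, 0, 0]},
  {"offset": [0, 0, 0], "twist": [0, 0, 0]},
  {"offset": [0, 0, 0], "twist": [0, 0, 0]},
  {"offset": [0, 0, 0], "twist": [0, 0, 0]},
])

```text
clock: 17.98
tcp_pos: [0.5272, -0.0115, 0.1512]
orientation: [3.141, -0.007, 0.064]
force: [7.8, 0.8, -0.3]
gripper_width: 0.233
```

```bash
python3 m.py w12
```

```text
clk 17.98 tcp [ 0.5272 -0.0115  0.1512] rpy deg [179.98  -0.39   3.66] off cm [ 3.86 -0.02  0.25] F [ 7.8  0.8 -0.3] w 0.233
red [305 186  15  32 474] [312.         201.56118143] yel [315 220   6  27 153] [317.39869281 233.00653595]
white 83 312.0843373493976 201.53012048192772
[0.5218499  0.02738648 0.101     ] [0.52555212 0.01182843 0.105     ] ptr-idx mm 2.6759606883160143
```

View pics/w12.png

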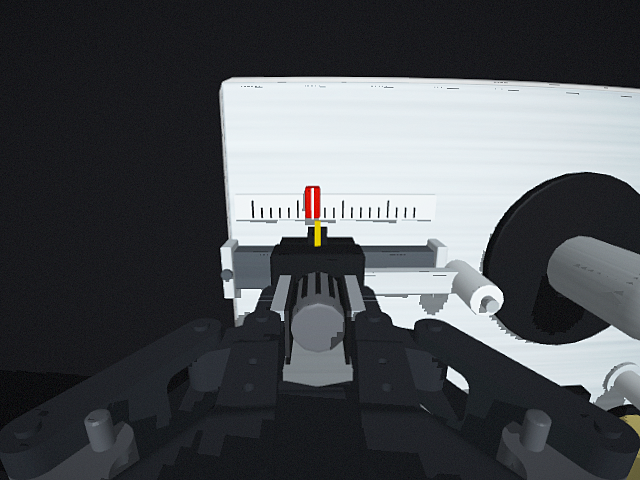

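Call:
send_rows([
  {"offset": [-0.14, 0, 0], "twist": [0, 0, 0]},
  {"offset": [-0.13, 0, 0], "twist": [0, 0, 0]},
  {"offset": [0, 0, 0], "twist": [0, 0, 0]},
  {"offset": [0, 0, 0], "twist": [0, 0, 0]},
  {"offset": [0, 0, 0], "twist": [0, 0, 0]},
  {"offset": [0, 0, 0], "twist": [0, 0, 0]},
  {"offset": [0, 0, 0], "twist": [0, 0, 0]},
  {"offset": [0, 0, 0], "twist": [0, 0, 0]},
])

```text
clock: 18.7
tcp_pos: [0.5246, -0.0116, 0.1512]
orientation: [3.141, -0.007, 0.064]
force: [9.1, 1.0, -0.2]
gripper_width: 0.239
```

```bash
python3 m.py w13
python3 - <<'E'
from workcell import arm
from h import *
s,_=arm.capture("scene");t,_=arm.capture("top");w=cv2.imread("pics/w13.png")[:,:,::-1]
cv2.imwrite("pics/m13.png",np.vstack([np.hstack([cv2.resize(s,(400,300)),cv2.resize(t,(400,300))]),np.hstack([cv2.resize(w[165:265,250:390],(400,300)),cv2.resize(s[140:360,260:480],(400,300))])])[:,:,::-1])
E
python3 m.py w14
```

```text
clk 18.70 tcp [ 0.5246 -0.0116  0.1512] rpy deg [179.99  -0.39   3.66] off cm [ 4.12 -0.02  0.25] F [ 9.1  1.  -0.2] w 0.239
red [310 186  15  32 475] [316.98526316 201.59368421] yel [315 220   6  27 156] [317.44230769 232.67307692]
white 90 317.0 202.5
[0.52186171 0.02687545 0.101     ] [0.52300953 0.01184445 0.105     ] ptr-idx mm 0.16153723155254884
clk 18.85 tcp [ 0.5246 -0.0116  0.1512] rpy deg [179.98  -0.39   3.66] off cm [ 4.12 -0.02  0.25] F [ 9.8  2.2 -0. ] w 0.240
red [310 186  15  32 475] [316.98526316 201.59368421] yel [315 220   6  27 156] [317.44230769 232.67307692]
white 90 317.0 202.5
[0.52186336 0.02687556 0.101     ] [0.52301119 0.01184456 0.105     ] ptr-idx mm 0.16154814322871303
```

View pics/m13.png

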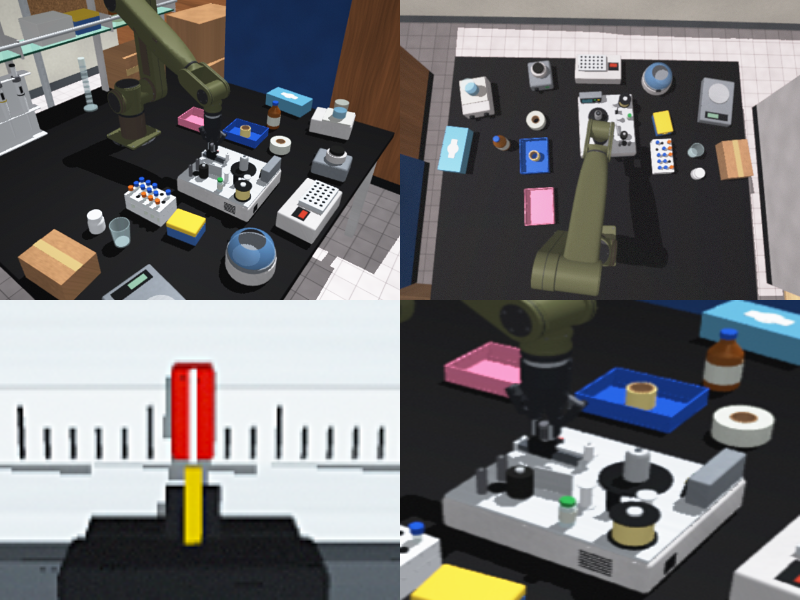

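The yellow pointer lines up with the white line of the red index (317.4 against 317.0 px, 0.16 mm). It is steady, the force is about 9.8 N as expected from the spring, and the roll stands in the blue tray. Handing in while holding.

```bash
python3 -c "
from workcell import arm
print(arm.hand_in())"
```

```text
the job is handed in; nothing more can be done
None
```

I lifted the spent roll straight up off the spindle and left it standing upright in the blue core tray. I then gripped the slide's knob and pulled it out about 42 mm, and handed in at about 19 s on the clock while still holding it at the red index.

- **Pointer at index:** the last wrist views put the pointer 0.16 mm from the index's white line, with 4 mm allowed. The reading was unchanged between two pictures 0.15 s apart.
- **Holding force:** it read 9 to 10 N, which matches the spring at that pull.
- **Bystanders and index:** by eye, the final scene and top pictures show everything else where it stood. The measured position of the red index stayed the same before and after the pull.
- **Checks that failed or disagreed:** one move call was refused before any motion, apparently because its rows had no turn values. My first index reading, taken from part of its red area, was about 3 mm off, so I replaced it with the white line.

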